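# Load the shaker, set its minutes and start it under the guard

## Task

Stand every sample jar on the bench upright in a cell of its own on the shaker deck, and roll the controller's thumbwheel until 5 shows squarely in its window. Only then flip the red guard cover up until it stays open by itself, press the green start button beneath it fully in, and let it come out again, then fold the cover back down shut. Leave the wash bottle, the beaker and the yellow tray where they stand.

Things in the scene. Friction and masses are not known exactly. Their poses are not given: they have to be found in the camera images.
- shaker: fixed shaker (left or right of the robot), white casing 230 x 230 x 60 mm; origin under its centre on the bench, z up. On top a square deck, 196 mm, axes as the casing: black rubber floor 85 mm above the bench, aluminium rims and a cross of dividers (4 mm thick, tops 105 mm above the bench) part it into 2 x 2 open cells, 92 mm square inside, centres 96 mm apart, one jar each. It never moves
- cell0 (a point): centre of the rubber floor of the deck cell at -x, -y of the shaker's own axes; its axes are the shaker's
- cell1 (a point): centre of the rubber floor of the deck cell at -x, +y of the shaker's own axes; its axes are the shaker's
- cell2 (a point): centre of the rubber floor of the deck cell at +x, -y of the shaker's own axes; its axes are the shaker's
- cell3 (a point): centre of the rubber floor of the deck cell at +x, +y of the shaker's own axes; its axes are the shaker's
- jar0: loose sample jar with a green screw cap, closed, 62 mm high, 0.1 to 0.25 kg, heavy base: pale body 58 mm across to 44 mm height with a paper label, cap 60 mm across on the top 18 mm. Origin at the centre of its underside, z up through the cap. Stands on the bench at the start; may be absent
- jar1: loose sample jar with a blue screw cap, closed, 62 mm high, 0.1 to 0.25 kg, heavy base: pale body 58 mm across to 44 mm height with a paper label, cap 60 mm across on the top 18 mm. Origin at the centre of its underside, z up through the cap. Stands on the bench at the start; may be absent
- jar2: loose sample jar with an orange screw cap, closed, 62 mm high, 0.1 to 0.25 kg, heavy base: pale body 58 mm across to 44 mm height with a paper label, cap 60 mm across on the top 18 mm. Origin at the centre of its underside, z up through the cap. Stands on the bench at the start; may be absent
- jar3: loose sample jar with a yellow screw cap, closed, 62 mm high, 0.1 to 0.25 kg, heavy base: pale body 58 mm across to 44 mm height with a paper label, cap 60 mm across on the top 18 mm. Origin at the centre of its underside, z up through the cap. Stands on the bench at the start; may be absent
- console: fixed controller, a grey box 170 (x) x 230 (y) x 50 mm high; origin under its centre on the bench, z up, its -x side faces the operator (the robot). On its flat top: the thumbwheel towards +y, the guarded start button towards -y
- wheel_hub (a point): centre of the wheel's black knurled band, on its axle along the console's y, at (0, 62, 62) mm in the console's frame; does not turn. Band: radius 35 mm, 28 mm wide, crest 97 mm above the bench. On its -y side a white drum, radius 30 mm, with black digits 0 to 9, seen in the gap between two fixed hood blocks (x 11 to 38 mm either way, y 16 to 42 mm to -y of here, tops 90 mm above the bench)
- wheel (a joint): thumbwheel angle, 0 to 5.8 rad; digit n is centred on top, in the window, at n x 0.6283 (5 at 3.1416). Grows as the wheel's top rolls towards the console's +x (away from the operator). No clicks; light friction (0.04 N m) keeps it where it is left. Roll it by rubbing the crest along x with a fingertip pressed on it, in several strokes
- cover_hinge (a point): centre of the guard cover's hinge line, which lies along the console's y; at (42, -58, 54) mm in the console's frame; axes are the console's
- cover (a joint): guard cover angle: 0 shut, 2.0 rad fully back. Red box open below, 84 mm long from the hinge to the console's -x, 50 mm wide, top 36 mm above the hinge line, sides down to 1 mm above it, 0.08 kg. The -x end lifts and swings over to +x. Let go below 1.0 rad it falls shut, above 1.4 it falls back and stays. Pinch the sides across y near the front, or lift the lip; to shut, push it to -x from behind
- cover_lip (a point): middle of the top of the finger lip on the cover's front edge: the lip is 14 mm long, 50 mm wide, 4 mm thick and this point is 91 mm from the hinge line and 36 mm above it when shut; moves with the cover
- start_top (a point): centre of the top of the green start button, 32 mm across, at (0, -58, 72) mm in the console's frame when out, inside the cover, 42 mm to -x of the hinge; pressed downwards
- start (a joint): start button travel in m: 0 out, 0.006 fully in (about 5 N); springs back
- wash_bottle: loose white wash bottle with a red cap, 60 mm across, 160 mm high, a bystander; origin under its centre
- beaker: loose glass beaker, 72 mm across, 90 mm high, a bystander; origin under its centre
- tray: loose small yellow tray, 90 x 130 x 25 mm, a bystander; origin under its centre

How it is judged:
By the outcome, as a careful person would: the job done as asked, in the order asked, and still so for the second after the job is handed in, with the robot touching nothing.
Of jar0, jar1, jar2, jar3 only 2 to 4 are there at a start; the rules pass over those that are not, and their reading is None.
At some moment in a run one of jar0, jar1, jar2, jar3 may be knocked a few centimetres aside while the robot is not near it.
It also fails if it takes over 210 s, if anything falls off the work surface, if the arm or the gripper's body presses on something with over 40 N, if the wrist force passes 120 N, or if a joint passes its speed limit or range.

## Robot

A 6-joint arm with a two-finger parallel gripper is mounted at the origin on the work surface. World frame = base frame: x ahead of the robot, y to its left, z up, the work surface at z = 0. Lengths are in m, angles in rad, forces in N, time in s.
With the tool pointing down it reaches from about 0.25 to 0.775 m from the base axis. Payload 4 kg.
Tool frame: the origin (TCP) lies midway between the tips of the shut fingers; the grasp point (between the pads) lies 19 mm behind it (robot.tcp_to_grasp is the distance from the TCP to the grasp point, in m); z points along the fingers, y is the line along which they close (so a half turn about z gives the same grasp; the last joint's range is limited). The gripper opens to 94 mm and grips with 3 to 60 N. Pads are 16 mm wide; open, the fingers measure 119 mm over their backs; the gripper's body (75 mm by 177 mm) begins 78 mm behind the grasp point.
Start: joints at [1.122, 0.087, 1.371, -0, 1.684, -0.103], TCP at [0.186, 0.517, 0.206] pointing down, gripper open.
Joint ranges: [-3.1, 3.1], [-0.76, 2.03], [0.27, 2.55], [-1.08, 4.22], [0.17, 2.65], [-2.57, 2.57]. Speed limits (rad/s): [2.79, 2.79, 3.14, 3.14, 3.14, 3.14].

## Interface

Orientations are given as [roll, pitch, yaw] about the fixed x, y, z axes, in that order (R = Rz(yaw) Ry(pitch) Rx(roll)).
In Python, from bench import robot, viewer gives the robot as it stands. The module is installed in compiled form; this text tells all that it offers.
- The arm moves only by the shell command python3 -m handwheel 'ROWS' [OPENING]. ROWS is JSON, a list of rows, each a list of 6 numbers: the shift along the tool's x, y, z in units of 0.2 m (1.0 is 0.2 m), then the turn, a rotation vector about the tool's x, y, z in units of 30 degrees (1.0 is 30 degrees). In form: [[x, y, z, wx, wy, wz], ...]. A call has 1 to 10 rows; each row is the pose to reach, as a shift and turn from the pose commanded when the call began, along the tool's axes at that moment; what a row does not reach only later rows make up. A row lasts 1/12 s, in which the tool goes at most 41.7 mm and 7.16 degrees, less where a joint would pass 70% of its speed; a pose out of reach is approached as far as the arm can. A call with a number of a shift or a turn outside -1 to 1 is refused whole. A call with a gripper value outside its range is refused whole. OPENING is the gripper's target within -1 to 1 (shut at 1, half-way at 0, fully open at -1), set as the call begins (- or left out, the last holds). The fingers move at their own pace and stop on an object; the grip force is fixed at half the most. Time passes only in rows, so rows that repeat a pose let the fingers close. It gives the time, the measured TCP pose, the force, the opening and the grip force at its end, in the units of the state.
- robot.get_obs(): the state, without advancing time (a new reading comes with each control period).
- viewer.snapshot(name): name is "scene" or "top" or "wrist"; returns the picture (384x512x3 uint8, red, green, blue); there is no depth.
- viewer.calibration(name): a dict with "fx", "fy", "cx", "cy" (pixels), "R" (3x3) and "t" (3): a world point X has camera coordinates R X + t. Camera axes: x right, y down, z forward; pixel columns grow to the right and rows downward; lengths in m; the calibration is good to about 2 mm. The wrist camera is an equidistant fisheye: a pixel r from the principal point sees the ray r / f radians off the axis. A picture is of the moment at which its call begins: read the wrist's pose just before it. calibration takes no time and is no camera call; for the wrist camera it gives the pose at the moment of the call.
- robot.close_job(): hands the job in; it is judged then, once.
The state is a dict: "time": time; "joint_positions": joint angles; "qvel": joint speeds; "joint_torque": joint torques, N m; "tool_pos": TCP position; "ee_rot": TCP orientation; "wrist_force": force on the tool from outside, world axes, zero at the start; "wrist_torque": the same for the moment, N m; "width": finger opening in m; "finger_force": force on a finger pad.
Only numpy, scipy, OpenCV 4.12 (cv2) and the standard library are available. Lean on these libraries where they do the work, as an engineer would, in place of code of your own. Each camera call takes 0.05 s, during which the arm holds its last target. There are 200 camera calls.

## Working session

There is one attempt and no reset: what is moved stays moved. The work goes in short steps, Python scripts to look and compute and a shell command to move; the robot and the scene stay as the last step left them, time stands still between calls to the robot, and variables do not carry over. Pictures are saved under pics/ and viewed, at most 14 in all, crops included, and the job is handed in when it is done.

```bash
mkdir -p pics; cat > h.py <<'E'
import numpy as np, cv2
from bench import robot, viewer
def ray(cal,u,v,fish=False):
    R=np.array(cal["R"]);t=np.array(cal["t"])
    a=np.array([(u-cal["cx"])/cal["fx"],(v-cal["cy"])/cal["fy"]])
    if fish:
        r=np.linalg.norm(a); d=np.array([*(a/max(r,1e-9)*np.sin(r)),np.cos(r)])
    else: d=np.array([*a,1.])
    return -R.T@t, R.T@d
def onz(cal,u,v,z,fish=False):
    o,d=ray(cal,u,v,fish); return o+d*(z-o[2])/d[2]
def proj(cal,X,fish=False):
    p=np.array(cal["R"])@np.array(X)+np.array(cal["t"])
    if fish:
        r=np.linalg.norm(p[:2]);th=np.arctan2(r,p[2]);a=p[:2]/max(r,1e-9)*th
    else: a=p[:2]/p[2]
    return np.array([cal["cx"]+a[0]*cal["fx"],cal["cy"]+a[1]*cal["fy"]])
def snap(name,fn=None):
    c=viewer.calibration(name);im=viewer.snapshot(name)
    if fn: cv2.imwrite("pics/"+fn,im[...,::-1])
    return c,im
E
python3 - <<'E'
from h import *
for n in("top","scene","wrist"):
    c,im=snap(n,n+"0.png");print(n,{k:np.round(v,3).tolist() for k,v in c.items()})
a=[cv2.imread(f"pics/{n}0.png") for n in("top","scene")]
o=robot.get_obs();print({k:np.round(v,3).tolist() for k,v in o.items()})
E
```

```text
top {'fx': 363.708, 'fy': 363.708, 'cx': 257.359, 'cy': 191.845, 'R': [[-0.0, -1.0, 0.0], [-0.984, 0.0, -0.177], [0.177, -0.0, -0.984]], 't': [-0.0, 0.602, 0.974]}
scene {'fx': 461.495, 'fy': 461.495, 'cx': 255.734, 'cy': 196.638, 'R': [[-0.017, 1.0, 0.009], [0.816, 0.019, -0.577], [-0.577, -0.003, -0.817]], 't': [0.02, -0.462, 1.708]}
wrist {'fx': 297.319, 'fy': 297.319, 'cx': 256.324, 'cy': 193.138, 'R': [[0.338, 0.941, -0.001], [0.912, -0.327, 0.249], [0.234, -0.085, -0.969]], 't': [-0.549, -0.026, 0.392]}
{'time': 0.15, 'joint_positions': [1.122, 0.088, 1.372, 0.0, 1.684, -0.103], 'qvel': [-0.001, -0.002, -0.005, 0.001, -0.001, 0.001], 'joint_torque': [0.001, -34.064, -30.279, 0.072, 0.031, -0.0], 'tool_pos': [0.186, 0.517, 0.205], 'ee_rot': [-3.14, -0.0, 2.796], 'wrist_force': [-0.332, -0.554, 0.37], 'wrist_torque': [-0.046, -0.035, 0.037], 'finger_force': 0.0, 'width': 0.094}
```

View pics/top0.png

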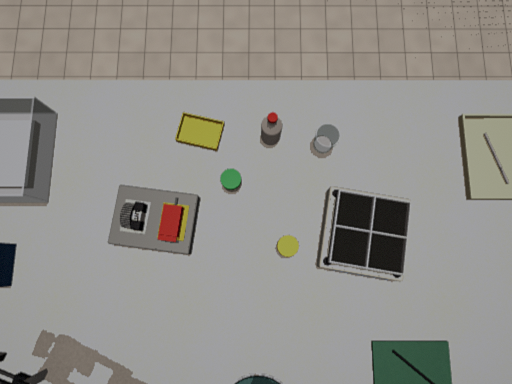

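View pics/scene0.png

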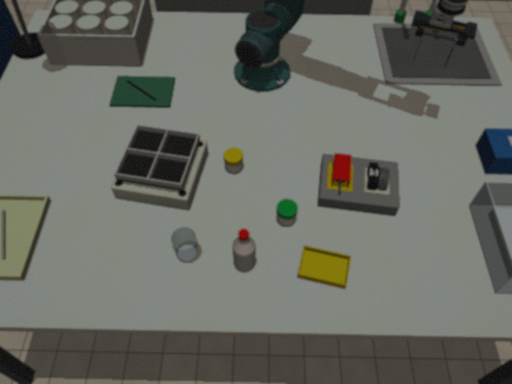

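The top view shows two jars: green at about (231,180) and yellow at about (288,246). The console is near (155,220), the shaker near (370,232), the tray at (200,132), the wash bottle at (272,128) and the beaker at (325,138). The scene view agrees.

```bash
python3 - <<'E'
from h import *
T=cv2.imread("pics/top0.png");S=cv2.imread("pics/scene0.png");W=cv2.imread("pics/wrist0.png")
f=lambda im,x,y,w,h,s:cv2.resize(im[y:y+h,x:x+w],None,fx=s,fy=s,interpolation=cv2.INTER_CUBIC)
a=np.hstack([f(T,100,176,110,90,3.6),f(T,310,176,110,110,3.6)[:324]])
b=np.hstack([f(S,310,145,100,75,3.6)[:270],cv2.resize(W,(360,270))])
w=max(a.shape[1],b.shape[1]);p=lambda m:np.pad(m,((0,0),(0,w-m.shape[1]),(0,0)))
o=np.vstack([p(a),p(b)]);print(o.shape);cv2.imwrite("pics/c0.png",o)
tc,sc=viewer.calibration("top"),viewer.calibration("scene")
for n,im,c in(("top",T,tc),("scene",S,sc)):
    hsv=cv2.cvtColor(im,cv2.COLOR_BGR2HSV)
    for nm,lo,hi in(("green",(50,150,60),(75,255,255)),("yellow",(24,150,90),(34,255,255)),("blue",(100,150,60),(125,255,255)),("orange",(8,160,100),(20,255,255)),("red",(0,180,90),(5,255,255))):
        m=cv2.inRange(hsv,lo,hi)
        N,l,st,ce=cv2.connectedComponentsWithStats(m)
        for i in range(1,N):
            if st[i,4]>60: print(n,nm,st[i].tolist(),ce[i].round(1),onz(c,*ce[i],.062 if nm!="red" else .09).round(4))
E
```

```text
(594, 792, 3)
top yellow [176, 116, 48, 33, 1029] [199.9 132.3] [0.7757 0.1654 0.062 ]
top yellow [179, 205, 10, 36, 149] [183.4 221.9] [0.5165 0.2039 0.062 ]
top red [268, 113, 9, 9, 67] [272.1 117.2] [ 0.8104 -0.0423  0.09  ]
top red [158, 205, 24, 37, 634] [169.4 222.6] [0.5118 0.2355 0.09  ]
scene green [278, 200, 19, 17, 265] [286.7 208.2] [0.6467 0.0771 0.062 ]
scene yellow [224, 148, 18, 15, 219] [232.8 155.2] [ 0.4578 -0.0817  0.062 ]
scene yellow [327, 162, 12, 28, 133] [330.3 177.9] [0.5372 0.2067 0.062 ]
scene yellow [341, 177, 12, 14, 62] [347.4 186.6] [0.5677 0.2535 0.062 ]
scene yellow [299, 246, 51, 40, 1299] [323.8 266.6] [0.8245 0.1683 0.062 ]
scene blue [486, 130, 26, 29, 567] [499.9 142.9] [0.3877 0.7438 0.062 ]
scene red [333, 154, 18, 27, 393] [341.4 166.9] [0.518  0.2363 0.09  ]
scene red [239, 230, 9, 9, 62] [243.3 233.9] [ 0.7486 -0.0401  0.09  ]
```

View pics/c0.png

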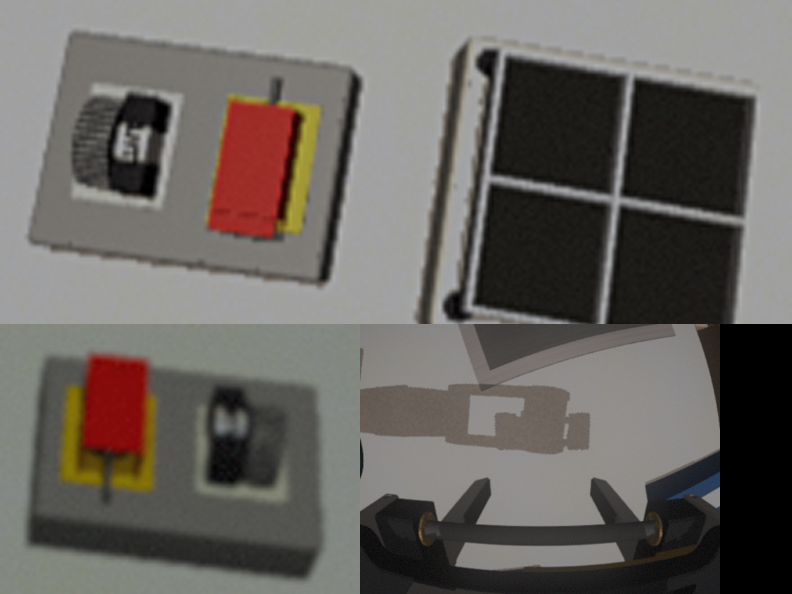

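The console corners and the cross of dividers are readable in the crop: the divider crossing is near (371.4,231.6) in top pixels. The thumbwheel shows roughly 5, or some blurred digit, and the cover is shut. The wrist view shows only its own shadow.

```bash
python3 - <<'E'
from h import *
T=cv2.imread("pics/top0.png");c=viewer.calibration("top")
hsv=cv2.cvtColor(T,cv2.COLOR_BGR2HSV)
for (u,v) in((231,180),(288,246)):
    h=hsv[v,u].astype(int);print(h)
    m=cv2.inRange(hsv,np.clip(h-[6,70,60],0,255),np.clip(h+[6,70,80],0,255))
    m2=np.zeros_like(m);m2[v-14:v+15,u-14:u+15]=m[v-14:v+15,u-14:u+15]
    k=max(cv2.findContours(m2,cv2.RETR_EXTERNAL,cv2.CHAIN_APPROX_NONE)[0],key=cv2.contourArea)
    (x,y),r=cv2.minEnclosingCircle(k);print(x,y,r,onz(c,x,y,.062).round(4), r/363.7*.87)
P=[onz(c,*p,.05)[:2] for p in((120,184.9),(197.8,194.9),(188.3,253.8),(108.3,243.2))]
P=np.array(P);print("console",P.round(4),np.linalg.norm(P-np.roll(P,-1,0),axis=1).round(3),P.mean(0).round(4))
y=P[0]+P[3]-P[1]-P[2];x=P[0]+P[1]-P[2]-P[3];print("yaw",np.arctan2(-y[0],y[1]),np.arctan2(x[1],x[0]))
f=lambda a,b:((a-396)/3.6+310,b/3.6+176)
Q=np.array([onz(c,*f(*p),.105)[:2] for p in((617,200),(630,72),(490,180),(744,218),(500,52),(755,92))])
print("deck",Q.round(4));d=Q[3]-Q[2];print("len",np.linalg.norm(d),np.arctan2(d[1],d[0])+np.pi/2, np.linalg.norm(Q[1]-Q[0]))
for n in("scene",):
    print("check scene proj of deck centre",proj(viewer.calibration(n),[*Q[0],.105]),proj(viewer.calibration(n),[*P.mean(0),.05]))
E
```

```text
[ 65 131 142]
230.3058319091797 178.46116638183594 10.319995880126953 [0.6392 0.0758 0.062 ] 0.024686270045945695
[ 30 144 161]
287.5 245.7105255126953 10.868552207946777 [ 0.4514 -0.0828  0.062 ] 0.025998461426762983
console [[0.6231 0.3905]
 [0.5942 0.1682]
 [0.4297 0.1896]
 [0.4587 0.4119]] [0.224 0.166 0.224 0.166] [0.5264 0.29  ]
yaw -0.12940502325752937 -0.1294582932979333
deck [[ 0.4869 -0.3006]
 [ 0.5818 -0.3156]
 [ 0.5015 -0.2084]
 [ 0.4738 -0.3925]
 [ 0.5969 -0.2195]
 [ 0.5667 -0.4075]]
len 0.18625322011753087 -0.14937230528952083 0.09604900766313094
check scene proj of deck centre [156.58427284 151.84839364] [357.71445147 178.00060465]
```

```bash
cat >> h.py <<'E'
def to(x,y,z,yaw=3.012):
    from scipy.spatial.transform import Rotation as Q
    o=robot.get_obs();R=Q.from_euler("xyz",o["ee_rot"])
    d=R.inv().apply(np.array([x,y,z])-o["tool_pos"])/.2
    w=(R.inv()*Q.from_euler("xyz",[np.pi,0,yaw])).as_rotvec(degrees=True)/30
    print("t%.1f"%o["time"],"pos",np.round(o["tool_pos"],4),"units",d.round(3),"turn",w.round(3),"F",np.round(o["wrist_force"],1),"w",round(float(o["width"]),4))
E
python3 -m handwheel '[[0,0,0,0,0,-0.41],[0,0,0,0,0,-0.41],[0,0,0,0,0,-0.41]]' -1
for i in 1 2 3; do :; done
python3 -m handwheel '[[-0.57,-0.94,0,0,0,0],[-0.57,-0.94,0,0,0,0],[-0.57,-0.94,0,0,0,0],[-0.57,-0.94,0,0,0,0],[-0.57,-0.94,0,0,0,0],[-0.57,-0.94,0,0,0,0]]'
python3 -m handwheel '[[-0.57,-0.94,0,0,0,0],[-0.57,-0.94,0,0,0,0],[-0.57,-0.94,0,0,0,0],[-0.57,-0.94,0,0,0,0],[-0.57,-0.94,0,0,0,0],[-0.57,-0.94,0,0,0,0]]'
python3 -m handwheel '[[-0.57,-0.94,0,0,0,0],[-0.57,-0.94,0,0,0,0],[-0.57,-0.94,0,0,0,0],[-0.57,-0.94,0,0,0,0],[-0.57,-0.94,0,0,0,0],[-0.57,-0.94,0,0,0,0],[-0.57,-0.94,0,0,0,0],[-0.57,-0.94,0,0,0,0]]'
python3 - <<'E'
from h import *
to(.4514,-.0828,.15)
c,im=snap("wrist","w1.png");print(proj(c,[.4514,-.0828,.062],True))
hsv=cv2.cvtColor(im,cv2.COLOR_RGB2HSV);m=cv2.inRange(hsv,(22,110,60),(36,255,255))
N,l,st,ce=cv2.connectedComponentsWithStats(m)
for i in range(1,N):
    if st[i,4]>100: print(st[i],ce[i],onz(c,*ce[i],.062,True))
E
```

```text
time: 0.4
tool_pos: [0.1863, 0.5172, 0.205]
ee_rot: [-3.141, -0.0, 3.012]
wrist_force: [0.3, -0.6, 0.6]
width: 0.0943
finger_force: 0.0
time: 0.9
tool_pos: [0.2762, 0.3121, 0.2056]
ee_rot: [-3.14, 0.002, 3.003]
wrist_force: [-0.6, 1.3, -0.2]
width: 0.094
finger_force: 0.0
time: 1.4
tool_pos: [0.3646, 0.1103, 0.2054]
ee_rot: [-3.139, 0.001, 3.001]
wrist_force: [0.8, 0.1, 0.2]
width: 0.0939
finger_force: 0.0
time: 2.07
tool_pos: [0.4514, -0.0862, 0.205]
ee_rot: [3.14, -0.002, 3.008]
wrist_force: [-0.2, 0.9, 0.0]
width: 0.0942
finger_force: 0.0
t2.1 pos [ 0.4514 -0.0862  0.205 ] units [0.002 0.017 0.275] turn [ 0.002 -0.003 -0.008] F [-0.2  0.9  0. ] w 0.0942
[259.06838341 183.82615296]
[458 167  18  67 433] [466.75750577 201.15242494] [0.51133742 0.19783784 0.062     ]
[235 189  49  20 671] [258.56780924 197.64977645] [ 0.46717157 -0.08544     0.062     ]
```

View pics/w1.png

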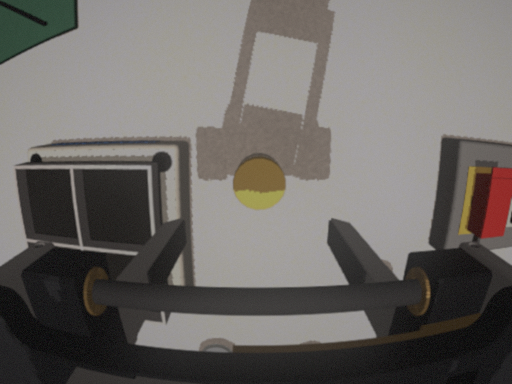

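The cap centre is at about (259.5,184), against a prediction of (259.1,183.8), so the estimate is confirmed. I'll grasp it.

```bash

python3 -m handwheel '[[0,0.017,0.3,0,0,0],[0,0.017,0.6,0,0,0],[0,0.017,0.75,0,0,0],[0,0.017,0.85,0,0,0],[0,0.017,0.855,0,0,0],[0,0.017,0.855,0,0,0]]' -1 | tail -6
python3 -m handwheel '[[0,0,0,0,0,0],[0,0,0,0,0,0],[0,0,0,0,0,0],[0,0,0,0,0,0],[0,0,0,0,0,0],[0,0,0,0,0,0],[0,0,0,0,0,0],[0,0,0,0,0,0]]' 1 | tail -6
python3 -m handwheel '[[0,0,-0.1,0,0,0],[0,0,-0.3,0,0,0],[0,0,-0.5,0,0,0],[0,0,-0.7,0,0,0],[0,0,-0.85,0,0,0],[0,0,-0.85,0,0,0]]'|tail -6
python3 - <<'E'
from h import *
to(.4323,-.341,.205)
E
```

```text
time: 2.62
tool_pos: [0.4495, -0.0807, 0.0323]
ee_rot: [3.14, -0.006, 3.012]
wrist_force: [1.1, 1.2, 0.4]
width: 0.0938
finger_force: 0.0
time: 3.28
tool_pos: [0.453, -0.0834, 0.0357]
ee_rot: [-3.141, 0.002, 3.01]
wrist_force: [-0.6, -0.1, 6.1]
width: 0.0592
finger_force: 30.0
time: 3.78
tool_pos: [0.4553, -0.0841, 0.2117]
ee_rot: [-3.14, 0.013, 3.01]
wrist_force: [0.7, -0.5, -0.9]
width: 0.0592
finger_force: 30.0
t3.8 pos [ 0.4553 -0.0841  0.2117] units [-0.053 -1.289  0.037] turn [-0.004  0.024 -0.003] F [ 0.7 -0.5 -0.9] w 0.0592
```

```bash

python3 -m handwheel '[[-0.01,-0.1,0,0,0,0],[-0.02,-0.25,0,0,0,0],[-0.03,-0.45,0,0,0,0],[-0.035,-0.6,0,0,0,0],[-0.036,-0.75,0,0,0,0]]' | tail -6
python3 -m handwheel '[[-0.01,-0.15,0,0,0,0],[-0.02,-0.3,0,0,0,0],[-0.036,-0.45,0,0,0,0],[-0.036,-0.54,0,0,0,0],[-0.036,-0.54,0,0,0,0],[-0.036,-0.54,0,0,0,0],[-0.036,-0.54,0,0,0,0]]' | tail -6
python3 - <<'E'
from h import *
to(.4323,-.341,.119)
c,im=snap("wrist","w2.png")
for n,p in(("centre",(.4869,-.3006,.105)),("cell0",(.4323,-.341,.105))): print(n,proj(c,p,True))
E
```

```text
time: 4.2
tool_pos: [0.4386, -0.2337, 0.202]
ee_rot: [3.14, -0.003, 3.01]
wrist_force: [0.0, -0.1, -1.7]
width: 0.0599
finger_force: 30.0
time: 4.78
tool_pos: [0.4324, -0.3396, 0.2029]
ee_rot: [3.139, -0.002, 3.011]
wrist_force: [0.1, -0.2, -2.0]
width: 0.0595
finger_force: 30.0
t4.8 pos [ 0.4324 -0.3396  0.2029] units [-0.001 -0.008  0.419] turn [ 0.005 -0.004 -0.003] F [ 0.1 -0.2 -2. ] w 0.0595
centre [300.54500795 240.63753005]
cell0 [254.51908671 194.59455455]
```

View pics/w2.png

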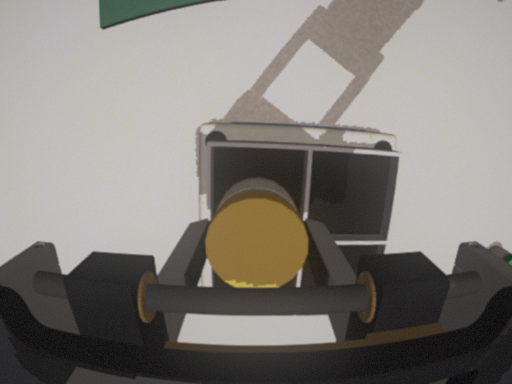

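```bash

python3 - <<'E'
from h import *
c=viewer.calibration("wrist");g=cv2.cvtColor(cv2.imread("pics/w2.png"),cv2.COLOR_BGR2GRAY)
C=np.array([.4869,-.3006]);X=np.array([.989,-.148]);Y=np.array([.148,.989])
for a,b in((-.06,0),(-.08,0),(-.06,-.096),(-.08,-.096),(-.06,.096),(-.096,-.048),(-.096,.03)):
    print(a,b,proj(c,[*(C+a*X+b*Y),.105],True).round(1))
for r in(165,185): print(r,[int(i) for i in np.where(g[r]>100)[0] if 190<i<410])
for q in(235,345): print(q,[int(i) for i in np.where(g[:,q]>100)[0] if 110<i<170])
E
```

```text
-0.06 0 [304.1 183.1]
-0.08 0 [305.2 162.7]
-0.06 -0.096 [205.1 181.3]
-0.08 -0.096 [204.8 160.9]
-0.06 0.096 [393.3 185.4]
-0.096 -0.048 [255.3 144.7]
-0.096 0.03 [336.3 147.4]
165 [191, 192, 193, 194, 195, 196, 197, 198, 199, 200, 201, 202, 203, 204, 205, 206, 207, 208, 209, 210, 307, 308, 309, 310, 397, 398, 399, 400, 401, 402, 403, 404, 405, 406, 407, 408, 409]
185 [191, 192, 193, 194, 195, 196, 197, 198, 199, 200, 201, 202, 203, 204, 205, 206, 207, 208, 209, 210, 306, 307, 308, 309, 395, 396, 397, 398, 399, 400, 401, 402, 403, 404, 405, 406, 407, 408, 409]
235 [111, 112, 113, 114, 115, 116, 117, 118, 119, 120, 121, 124, 125, 126, 127, 128, 129, 130, 131, 132, 133, 134, 135, 136, 137, 138, 139, 140, 143, 144, 145, 146]
345 [111, 112, 113, 114, 115, 116, 117, 118, 119, 120, 121, 122, 123, 124, 125, 126, 127, 130, 131, 132, 133, 134, 135, 136, 137, 138, 139, 140, 141, 142, 143, 144, 145, 148, 149, 150, 151]
```

```bash

python3 -m handwheel '[[0,0.018,0.1,0,0,0],[0,0.018,0.2,0,0,0],[0,0.018,0.3,0,0,0],[0,0.018,0.37,0,0,0],[0,0.018,0.4,0,0,0],[0,0.018,0.412,0,0,0],[0,0.018,0.412,0,0,0],[0,0.018,0.412,0,0,0]]' | tail -6
python3 -m handwheel '[[0,0,0,0,0,0],[0,0,0,0,0,0],[0,0,0,0,0,0],[0,0,0,0,0,0],[0,0,0,0,0,0],[0,0,0,0,0,0]]' -1 | tail -6
python3 -m handwheel '[[0,0,-0.15,0,0,0],[0,0,-0.3,0,0,0],[0,0,-0.5,0,0,0],[0,0,-0.5,0,0,0],[0,0,-0.5,0,0,0]]'|tail -6
python3 - <<'E'
from h import *
to(.6392,.0758,.22)
c,im=snap("top","t1.png")
hsv=cv2.cvtColor(im,cv2.COLOR_RGB2HSV);m=cv2.inRange(hsv,(50,80,60),(75,255,255))
N,l,st,ce=cv2.connectedComponentsWithStats(m)
for i in range(1,N):
    if st[i,4]>100: print(st[i],ce[i],onz(c,*ce[i],.062))
o=cv2.imread("pics/top0.png");hs=cv2.cvtColor(o,cv2.COLOR_BGR2HSV);m=cv2.inRange(hs,(50,80,60),(75,255,255));N,l,st,ce=cv2.connectedComponentsWithStats(m);print([ce[i].round(1).tolist() for i in range(1,N) if st[i,4]>100])
E
```

```text
time: 5.5
tool_pos: [0.4339, -0.3372, 0.1232]
ee_rot: [-3.14, 0.002, 3.011]
wrist_force: [-0.6, -0.2, -1.9]
width: 0.0595
finger_force: 30.0
time: 6.0
tool_pos: [0.4333, -0.3373, 0.1223]
ee_rot: [-3.141, 0.0, 3.01]
wrist_force: [0.1, 0.4, -0.4]
width: 0.0933
finger_force: 0.0
time: 6.42
tool_pos: [0.4344, -0.3383, 0.2257]
ee_rot: [-3.137, 0.006, 3.01]
wrist_force: [0.2, -0.5, -0.0]
width: 0.0941
finger_force: 0.0
t6.4 pos [ 0.4344 -0.3383  0.2257] units [-0.744  2.187  0.024] turn [-0.008  0.011 -0.003] F [ 0.2 -0.5 -0. ] w 0.0941
[221 169  20  21 336] [230.49107143 178.78571429] [0.63828988 0.07526705 0.062     ]
[[230.4, 178.7], [410.9, 362.3]]
```

```bash

python3 -m handwheel '[[-0.25,0.73,0,0,0,0],[-0.25,0.73,0,0,0,0],[-0.25,0.73,0,0,0,0],[-0.25,0.73,0,0,0,0]]' | tail -6
python3 -m handwheel '[[-0.25,0.73,0,0,0,0],[-0.25,0.73,0,0,0,0],[-0.25,0.73,0,0,0,0],[-0.25,0.73,0,0,0,0]]' | tail -6
python3 -m handwheel '[[-0.25,0.73,0,0,0,0],[-0.25,0.73,0,0,0,0],[-0.25,0.73,0,0,0,0],[-0.25,0.73,0,0,0,0],[-0.25,0.73,0,0,0,0],[-0.25,0.73,0,0,0,0]]' | tail -6
python3 - <<'E'
from h import *
c,im=snap("wrist","w3.png")
to(.6392,.0758,.034)
hsv=cv2.cvtColor(im,cv2.COLOR_RGB2HSV);m=cv2.inRange(hsv,(45,60,20),(85,255,255))
N,l,st,ce=cv2.connectedComponentsWithStats(m)
for i in range(1,N):
    if st[i,4]>200: x,y,w,h,_=st[i];print(st[i],ce[i],onz(c,x+w/2,y+h/2,.062,True))
print(proj(c,[.6392,.0758,.062],True))
tc,t=snap("top","t2.png")
hs=cv2.cvtColor(cv2.imread("pics/top0.png"),cv2.COLOR_BGR2HSV);m=cv2.inRange(hs,(0,180,90),(5,255,255));N,l,st,ce=cv2.connectedComponentsWithStats(m)
for i in range(1,N):
    if st[i,4]>60:print("bottle cap",onz(tc,*ce[i],.155))
E
```

```text
time: 6.8
tool_pos: [0.5018, -0.1958, 0.2195]
ee_rot: [3.139, -0.004, 3.011]
wrist_force: [0.5, 0.1, 0.5]
width: 0.094
finger_force: 0.0
time: 7.13
tool_pos: [0.5704, -0.0572, 0.2193]
ee_rot: [3.14, -0.004, 3.013]
wrist_force: [0.5, 0.1, -0.2]
width: 0.0939
finger_force: 0.0
time: 7.63
tool_pos: [0.6384, 0.0788, 0.2188]
ee_rot: [-3.14, -0.005, 3.013]
wrist_force: [-0.9, 0.0, 0.0]
width: 0.0934
finger_force: 0.0
t7.7 pos [0.6383 0.0775 0.2196] units [-0.009 -0.006  0.928] turn [-0.003 -0.008 -0.001] F [-0.5 -0.6 -0.2] w 0.0938
[ 230  158   49   50 1916] [254.10281837 182.88256785] [0.63914656 0.07659152 0.062     ]
[253.83068214 183.12917499]
bottle cap [ 0.78440577 -0.03951499  0.155     ]
bottle cap [0.50574251 0.21975933 0.155     ]
```

```bash

python3 -m handwheel '[[-0.005,-0.005,0.3,0,0,0],[-0.005,-0.005,0.6,0,0,0],[-0.005,-0.005,0.8,0,0,0],[-0.005,-0.005,0.9,0,0,0],[-0.005,-0.005,0.925,0,0,0],[-0.005,-0.005,0.925,0,0,0]]' -1 | tail -6
python3 -m handwheel '[[0,0,0,0,0,0],[0,0,0,0,0,0],[0,0,0,0,0,0],[0,0,0,0,0,0],[0,0,0,0,0,0],[0,0,0,0,0,0],[0,0,0,0,0,0],[0,0,0,0,0,0]]' 1 | tail -6
python3 -m handwheel '[[0,0,-0.1,0,0,0],[0,0,-0.3,0,0,0],[0,0,-0.5,0,0,0],[0,0,-0.7,0,0,0],[0,0,-0.9,0,0,0],[0,0,-0.9,0,0,0]]'|tail -6
python3 -m handwheel '[[0.02,-0.13,0,0,0,0],[0.05,-0.3,0,0,0,0],[0.08,-0.5,0,0,0,0],[0.11,-0.7,0,0,0,0],[0.13,-0.9,0,0,0,0]]'|tail -6
python3 -m handwheel '[[0.02,-0.13,0,0,0,0],[0.05,-0.3,0,0,0,0],[0.1,-0.5,0,0,0,0],[0.12,-0.7,0,0,0,0],[0.135,-0.813,0,0,0,0],[0.135,-0.813,0,0,0,0],[0.135,-0.813,0,0,0,0],[0.135,-0.813,0,0,0,0]]'|tail -6
python3 - <<'E'
from h import *
to(.542,-.2567,.121)
c,im=snap("wrist","w4.png")
for n,p in(("centre",(.4874,-.2971,.105)),("cell3",(.542,-.2567,.105)),("yellow",(.4333,-.338,.147))): print(n,proj(c,p,True).round(1))
E
```

```text
time: 8.23
tool_pos: [0.6344, 0.0741, 0.0296]
ee_rot: [-3.139, -0.014, 3.008]
wrist_force: [-1.2, -0.1, -1.2]
width: 0.0936
finger_force: 0.0
time: 8.9
tool_pos: [0.6411, 0.0763, 0.0389]
ee_rot: [3.141, 0.003, 3.011]
wrist_force: [-0.1, -0.4, 5.7]
width: 0.0592
finger_force: 30.0
time: 9.4
tool_pos: [0.6435, 0.0767, 0.2277]
ee_rot: [3.139, 0.016, 3.011]
wrist_force: [0.6, 0.6, 1.2]
width: 0.0594
finger_force: 30.0
time: 9.82
tool_pos: [0.5893, -0.0996, 0.2152]
ee_rot: [3.141, -0.003, 3.012]
wrist_force: [1.6, -0.7, -2.9]
width: 0.0593
finger_force: 30.0
time: 10.48
tool_pos: [0.5426, -0.2555, 0.2158]
ee_rot: [3.14, -0.002, 3.011]
wrist_force: [0.6, 0.8, -2.6]
width: 0.0595
finger_force: 30.0
t10.5 pos [ 0.5426 -0.2555  0.2158] units [ 0.001 -0.007  0.474] turn [ 0.004 -0.003 -0.002] F [ 0.6  0.8 -2.6] w 0.0595
centre [207.  142.8]
cell3 [254.7 190.8]
yellow [145.2  93.7]
```

View pics/w4.png

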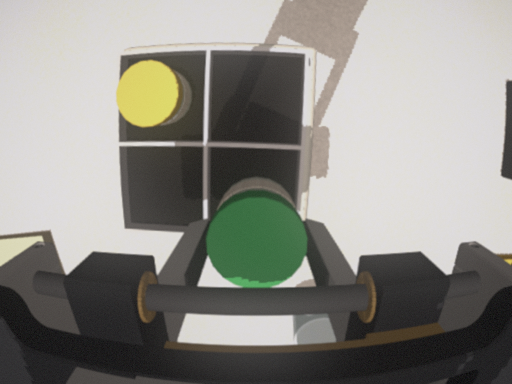

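The divider cross is at (207,144) as predicted and yellow stands in its cell at (148,93). I'll lower green.

```bash

python3 -m handwheel '[[0,-0.003,0.12,0,0,0],[0,-0.003,0.25,0,0,0],[0,-0.003,0.35,0,0,0],[0,-0.003,0.42,0,0,0],[0,-0.003,0.45,0,0,0],[0,-0.003,0.462,0,0,0],[0,-0.003,0.462,0,0,0],[0,-0.003,0.462,0,0,0]]' | tail -6
python3 -m handwheel '[[0,0,0,0,0,0],[0,0,0,0,0,0],[0,0,0,0,0,0],[0,0,0,0,0,0],[0,0,0,0,0,0],[0,0,0,0,0,0]]' -1 | tail -6
python3 -m handwheel '[[0,0,-0.15,0,0,0],[0,0,-0.3,0,0,0],[0,0,-0.5,0,0,0],[0,0,-0.5,0,0,0],[0,0,-0.5,0,0,0]]'|tail -6
python3 - <<'E'
from h import *
C=np.array([.5264,.29]);X=np.array([.9917,-.1287]);Y=np.array([.1287,.9917])
print("hub",C+.062*Y,"start",C-.058*Y)
to(*(C+.02*Y-.06*X),.25)
E
```

```text
time: 11.2
tool_pos: [0.5435, -0.2566, 0.1256]
ee_rot: [-3.141, 0.002, 3.011]
wrist_force: [-0.2, 1.1, -1.6]
width: 0.0595
finger_force: 30.0
time: 11.7
tool_pos: [0.5427, -0.2571, 0.1249]
ee_rot: [-3.141, 0.001, 3.01]
wrist_force: [-0.3, -0.0, -0.1]
width: 0.0936
finger_force: 0.0
time: 12.12
tool_pos: [0.5441, -0.2578, 0.2287]
ee_rot: [-3.139, 0.007, 3.01]
wrist_force: [0.2, 0.1, -1.0]
width: 0.094
finger_force: 0.0
hub [0.5343794 0.3514854] start [0.5189354 0.2324814]
t12.1 pos [ 0.5441 -0.2578  0.2287] units [ 0.745  2.803 -0.12 ] turn [-0.006  0.014 -0.003] F [ 0.2  0.1 -1. ] w 0.094
```

```bash

python3 -m handwheel '[[0.25,0.93,-0.04,0,0,0],[0.25,0.93,-0.04,0,0,0],[0.25,0.93,-0.04,0,0,0],[0.25,0.93,-0.04,0,0,0],[0.25,0.93,-0.04,0,0,0]]' | tail -6
python3 -m handwheel '[[0.25,0.93,-0.04,0,0,0],[0.25,0.93,-0.04,0,0,0],[0.25,0.93,-0.04,0,0,0],[0.25,0.93,-0.04,0,0,0],[0.25,0.93,-0.04,0,0,0]]' | tail -6
python3 -m handwheel '[[0.25,0.93,-0.04,0,0,0],[0.25,0.93,-0.04,0,0,0],[0.25,0.93,-0.04,0,0,0],[0.25,0.93,-0.04,0,0,0],[0.25,0.93,-0.04,0,0,0],[0.25,0.93,-0.04,0,0,0]]' 1 | tail -6
python3 - <<'E'
from h import *
C=np.array([.5264,.29]);X=np.array([.9917,-.1287]);Y=np.array([.1287,.9917])
W=lambda x,y,z:[*(C+x*X+y*Y),z]
to(*W(0,.062,.11));
c,im=snap("wrist","w5.png");print("cam",-np.array(c["R"]).T@c["t"])
for n,p in(("crest",(0,.062,.097)),("digit",(0,.033,.092)),("TL",(-.085,.115,.05)),("TR",(-.085,-.115,.05)),("BR",(.085,-.115,.05)),("BL",(.085,.115,.05)),("lip",(-.049,-.058,.09))):print(n,proj(c,W(*p),True).round(1))
snap("top","t3.png")
E
```

```text
time: 12.53
tool_pos: [0.5158, -0.0626, 0.231]
ee_rot: [3.14, -0.003, 3.012]
wrist_force: [0.2, -0.4, 0.3]
width: 0.0939
finger_force: 0.0
time: 12.95
tool_pos: [0.4904, 0.1282, 0.239]
ee_rot: [3.141, -0.003, 3.013]
wrist_force: [0.0, -0.2, 0.2]
width: 0.0942
finger_force: 0.0
time: 13.45
tool_pos: [0.4648, 0.3202, 0.2461]
ee_rot: [-3.141, -0.004, 3.017]
wrist_force: [-0.1, -1.9, -0.3]
width: 0.0574
finger_force: 0.0
t13.4 pos [0.4648 0.3202 0.2461] units [-0.329  0.199  0.679] turn [-0.    -0.008  0.009] F [-0.1 -1.9 -0.3] w 0.0574
cam [0.39320208 0.32891464 0.42713567]
crest [289.1 236.5]
digit [265. 235.]
TL [327.6 161.3]
TR [153.3 161.1]
BR [164.2 274.7]
BL [318.7 276.8]
lip [189.  195.1]
```

View pics/w5.png

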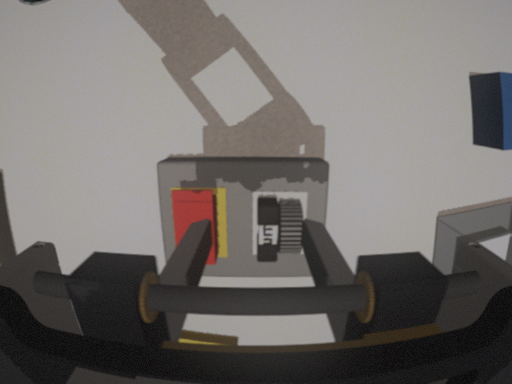

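The wrist view shows the console with the cover at cols 174-214, the wheel band centred near (290,226) and the digit window near (268,230). The fingers hide part of it, so I'll shift +x for a clear close look.

```bash

python3 -m handwheel '[[-0.5,-0.1,0,0,0,0],[-0.5,-0.1,0,0,0,0],[-0.5,-0.1,0,0,0,0],[-0.5,-0.1,0,0,0,0],[-0.5,-0.1,0,0,0,0],[-0.5,-0.1,0,0,0,0],[-0.5,-0.1,0,0,0,0]]' 1 | tail -6
python3 - <<'E'
from h import *
C=np.array([.5264,.29]);X=np.array([.9917,-.1287]);Y=np.array([.1287,.9917])
W=lambda x,y,z:[*(C+x*X+y*Y),z]
to(*W(0,.062,.11));
c,im=snap("wrist","w6.png");x0,y0=130,90;s=3.2
o=cv2.resize(im[y0:y0+180,x0:x0+240],None,fx=s,fy=s,interpolation=cv2.INTER_CUBIC)[...,::-1].copy()
for n,p in(("crest",(0,.062,.097)),("digit",(0,.033,.092)),("TL",(-.085,.115,.05)),("TR",(-.085,-.115,.05)),("BR",(.085,-.115,.05)),("BL",(.085,.115,.05)),("lip",(-.049,-.058,.09)),("top",(.042,-.058,.09))):
    q=proj(c,W(*p),True);print(n,q.round(1));q=((q-[x0,y0]+.5)*s-.5).round().astype(int);cv2.drawMarker(o,tuple(map(int,q)),(255,0,255),0,14,1)
cv2.imwrite("pics/w6c.png",o);print(o.shape)
E
```

```text
time: 14.13
tool_pos: [0.5625, 0.2827, 0.249]
ee_rot: [3.141, -0.0, 3.011]
wrist_force: [0.1, -0.6, -0.6]
width: 0.0029
finger_force: 0.0
t14.1 pos [0.5625 0.2827 0.249 ] units [0.184 0.322 0.695] turn [ 0.    -0.    -0.003] F [ 0.1 -0.6 -0.6] w 0.0029
crest [313.  150.8]
digit [287.3 150. ]
TL [346.7  83.5]
TR [169.1  83.4]
BR [174.4 209.7]
BL [341.5 209.4]
lip [207.4 107.8]
top [209.3 185.5]
(576, 768, 3)
```

View pics/w6c.png

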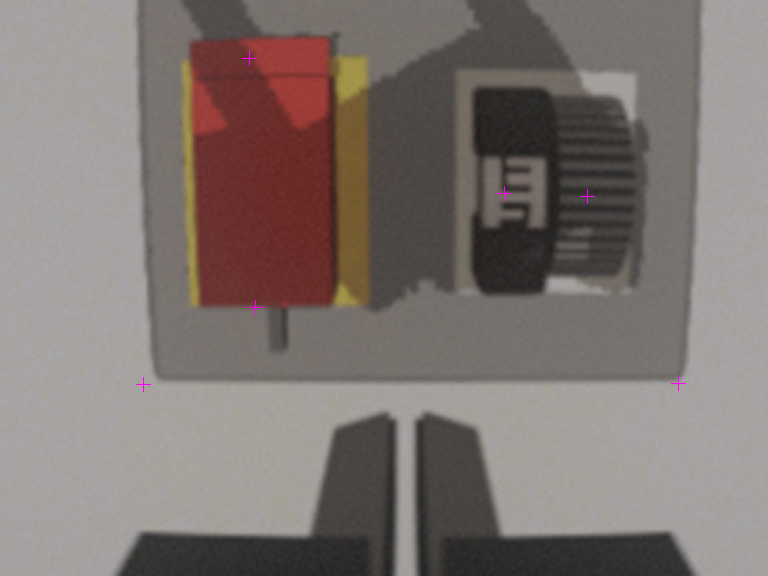

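Against the projected marks, the console sits about 3 mm further to +y and 1 mm to -x, so I'll correct for that. The digit is unclear, so I'll go closer.

```bash
cat >> h.py <<'E'
C=np.array([.5257,.2930]);X=np.array([.9917,-.1287]);Y=np.array([.1287,.9917])
W=lambda x,y,z:[*(C+x*X+y*Y),z]
def digit(fn,r=45):
    c,im=snap("wrist",fn);q=proj(c,W(0,.033,.092),True).round().astype(int)
    o=im[q[1]-r:q[1]+r,q[0]-r:q[0]+r][::-1,::-1,::-1]
    cv2.imwrite("pics/c_"+fn,cv2.resize(np.ascontiguousarray(o),(540,540),interpolation=cv2.INTER_CUBIC))
E
python3 -m handwheel '[[-0.2,0.15,0.55,0,0,0],[-0.2,0.15,0.55,0,0,0],[-0.2,0.15,0.55,0,0,0],[-0.2,0.15,0.55,0,0,0],[-0.2,0.15,0.55,0,0,0],[-0.2,0.15,0.55,0,0,0]]' 1 | tail -6
python3 - <<'E'
from h import *
to(*W(0,.062,.11));digit("w7.png")
E
```

```text
time: 14.68
tool_pos: [0.6069, 0.308, 0.1412]
ee_rot: [3.14, 0.002, 3.011]
wrist_force: [0.0, 0.8, 0.2]
width: 0.0008
finger_force: 0.0
t14.7 pos [0.6069 0.308  0.1412] units [0.394 0.183 0.155] turn [ 0.002  0.004 -0.001] F [0.  0.8 0.2] w 0.0008
```

View pics/c_w7.png

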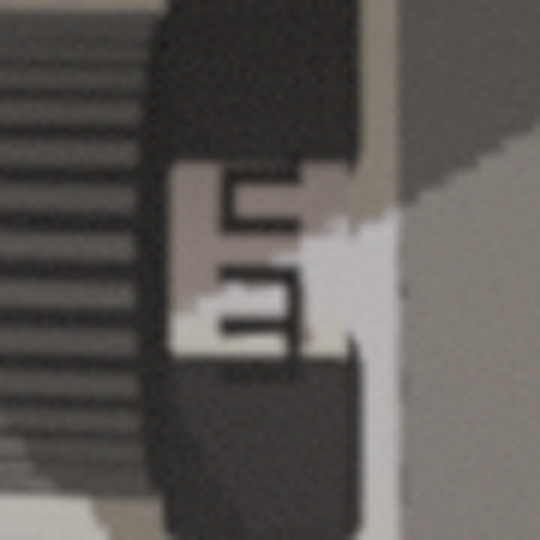

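The window shows the lower part of "2" above (centre row about 172) and "3" below (centre row about 325). The window centre is near row 258, so the wheel is at about 2.56, or 1.61 rad. It needs about +1.53 rad, which is about 54 mm of rubbing towards +x.

```bash

python3 - <<'E'
from h import *
to(*W(-.010,.063,.11))
E
python3 -m handwheel '[[0.45,0.19,0,0,0,0],[0.45,0.19,0,0,0,0],[0.45,0.19,0,0,0,0],[0.45,0.19,0.0,0,0,0],[0.45,0.19,0.14,0,0,0],[0.45,0.19,0.14,0,0,0],[0.45,0.19,0.14,0,0,0],[0.45,0.19,0.14,0,0,0]]' 1
python3 - <<'E'
from h import *
to(*W(-.010,.063,.099))
E
```

```text
t14.7 pos [0.6076 0.3081 0.1428] units [0.447 0.186 0.162] turn [ 0.005  0.009 -0.002] F [-0.3  0.   1.1] w 0.0003
time: 15.4
tool_pos: [0.5239, 0.3565, 0.1122]
ee_rot: [3.141, 0.002, 3.009]
wrist_force: [-0.0, -0.7, 0.5]
width: 0.0004
finger_force: 0.0
t15.4 pos [0.5239 0.3565 0.1122] units [0.    0.001 0.066] turn [ 0.002  0.003 -0.005] F [-0.  -0.7  0.5] w 0.0004
```

```bash

python3 -m handwheel '[[0,0,0.03,0,0,0],[0,0,0.06,0,0,0],[0,0,0.07,0,0,0],[0,0,0.075,0,0,0],[0,0,0.075,0,0,0],[0,0,0.075,0,0,0]]' 1 | grep -E "pos|wrist"
python3 -m handwheel '[[0,0,0.005,0,0,0],[0,0,0.01,0,0,0],[0,0,0.01,0,0,0],[0,0,0.01,0,0,0]]' | grep -E "pos|wrist"
python3 -m handwheel '[[0,0,0.005,0,0,0],[0,0,0.01,0,0,0],[0,0,0.01,0,0,0],[0,0,0.01,0,0,0]]' | grep -E "pos|wrist"
```

```text
tool_pos: [0.5231, 0.3567, 0.0963]
wrist_force: [-0.9, -1.4, 3.6]
tool_pos: [0.5231, 0.3568, 0.096]
wrist_force: [-2.0, -1.3, 8.5]
tool_pos: [0.5235, 0.3567, 0.0958]
wrist_force: [-4.3, -3.6, 13.4]
```

```bash

python3 -m handwheel '[[-0.015,0,0,0,0,0],[-0.03,0,0,0,0,0],[-0.045,0,0,0,0,0],[-0.06,0,0,0,0,0],[-0.075,0,0,0,0,0],[-0.09,0,0,0,0,0],[-0.1,0,0,0,0,0],[-0.1,0,0,0,0,0]]' 1 | grep -E "pos|wrist"
python3 -m handwheel '[[0,0,-0.04,0,0,0],[0,0,-0.1,0,0,0],[0,0,-0.1,0,0,0],[0,0,-0.1,0,0,0]]' | grep -E "pos|wrist"
python3 - <<'E'
from h import *
digit("w8.png");to(*W(-.010,.063,.1122))
c=viewer.calibration("wrist");print(proj(c,W(0,.033,.092),True))
E
```

```text
tool_pos: [0.5451, 0.3539, 0.0963]
wrist_force: [-1.2, -3.6, 13.4]
tool_pos: [0.5428, 0.3548, 0.1123]
wrist_force: [-0.7, -1.1, -0.9]
t17.6 pos [0.5424 0.3545 0.1114] units [ 0.093 -0.001 -0.004] turn [ 0.    -0.001 -0.002] F [-1.   0.3 -0.7] w 0.0007
[213.889761   210.48839317]
```

View pics/c_w8.png

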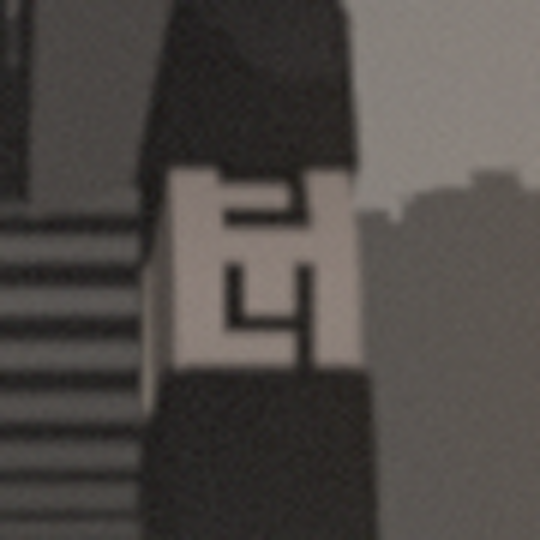

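It moved almost exactly one digit: 3 is above and 4 below, so about 3.6 now. Next is another full stroke plus a short one.

```bash

python3 -m handwheel '[[0.1,0,0,0,0,0],[0.1,0,0,0,0,0],[0.1,0,0.03,0,0,0],[0.1,0,0.06,0,0,0],[0.1,0,0.08,0,0,0],[0.1,0,0.1,0,0,0],[0.1,0,0.1,0,0,0],[0.1,0,0.1,0,0,0]]' 1 | grep -E "pos|wrist"
python3 -m handwheel '[[-0.015,0,0,0,0,0],[-0.03,0,0,0,0,0],[-0.045,0,0,0,0,0],[-0.06,0,0,0,0,0],[-0.075,0,0,0,0,0],[-0.09,0,0,0,0,0],[-0.1,0,0,0,0,0],[-0.1,0,0,0,0,0]]' 1 | grep -E "pos|wrist"
python3 -m handwheel '[[0,0,-0.04,0,0,0],[0,0,-0.1,0,0,0],[0.1,0,-0.1,0,0,0],[0.1,0,-0.1,0,0,0],[0.1,0,-0.05,0,0,0],[0.1,0,-0.02,0,0,0],[0.1,0,0,0,0,0],[0.1,0,0,0,0,0],[0.1,0,0,0,0,0]]' | grep -E "pos|wrist"
python3 -m handwheel '[[-0.01,0,0,0,0,0],[-0.02,0,0,0,0,0],[-0.03,0,0,0,0,0],[-0.035,0,0,0,0,0],[-0.035,0,0,0,0,0],[-0.035,0,-0.02,0,0,0],[-0.035,0,-0.1,0,0,0],[-0.035,0,-0.1,0,0,0],[-0.035,0,-0.1,0,0,0]]' 1 | grep -E "pos|wrist"
python3 - <<'E'
from h import *
to(*W(-.010,.063,.1122));digit("w9.png")
E
```

```text
tool_pos: [0.5245, 0.3567, 0.096]
wrist_force: [-3.6, -3.6, 15.0]
tool_pos: [0.546, 0.3539, 0.0961]
wrist_force: [0.0, -3.0, 12.8]
tool_pos: [0.5244, 0.3569, 0.0959]
wrist_force: [-3.7, -2.7, 16.0]
tool_pos: [0.5302, 0.3559, 0.1111]
wrist_force: [-0.4, -0.1, 0.1]
t20.4 pos [0.5302 0.3559 0.1111] units [ 0.032  0.    -0.006] turn [ 0.     0.    -0.004] F [-0.4 -0.1  0.1] w 0.0007
```

View pics/c_w9.png

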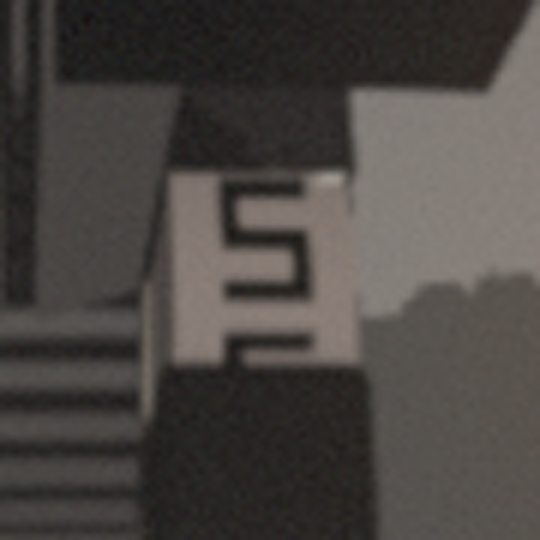

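The 5 is slightly past square: its mid bar is at row 238 and the window centre is near 261-268. I'll measure that numerically and roll it back a little.

```bash
cat >> h.py <<'E'
def meas(fn):
    g=cv2.imread("pics/c_"+fn,0).astype(float)
    def dips(p,a,b,t):
        m=(p[a:b]<t).astype(int);e=np.flatnonzero(np.diff(np.r_[0,m,0]));return [(float(x+y-1)/2+a,int(y-x)) for x,y in zip(e[::2],e[1::2])]
    s=g[:,185:212].mean(1);p=g[:,245:285].mean(1);br=np.percentile(s[150:380],80);t=.7*br
    e=np.flatnonzero(s[100:450]>t)+100
    print("window",e.min(),e.max(),(e.min()+e.max())/2,"bars",dips(p,e.min(),e.max(),t))
    c=viewer.calibration("wrist")
    k=540/90;q=[proj(c,W(x,.033,z),True)[1]*-k for x,z in((.011,.09),(0,.092),(-.011,.09))];print("drum top frac",round((q[1]-q[0])/(q[2]-q[0]),3),"target row",round(e.min()+(e.max()-e.min())*(q[1]-q[0])/(q[2]-q[0]),1))
E
python3 -c "
from h import *
meas('w9.png')"
python3 -m handwheel '[[0,0,0.05,0,0,0],[0,0,0.07,0,0,0],[0,0,0.085,0,0,0],[0.005,0,0.085,0,0,0],[0.01,0,0.085,0,0,0],[0.012,0,0.085,0,0,0],[0.012,0,0.085,0,0,0],[0.012,0,0.05,0,0,0],[0.012,0,0,0,0,0],[0.012,0,0,0,0,0]]' 1 | grep -E "pos|wrist"
python3 - <<'E'
from h import *
to(*W(-.010,.063,.1122));digit("w10.png");meas("w10.png")
E
```

```text
window 174 361 267.5 bars [(np.float64(186.0), 25), (np.float64(238.5), 22), (np.float64(290.5), 20), (np.float64(342.0), 19)]
drum top frac 0.456 target row 259.3
tool_pos: [0.5277, 0.3567, 0.1128]
wrist_force: [0.5, -0.3, 0.4]
t21.3 pos [0.5277 0.3567 0.1128] units [ 0.019 -0.002  0.003] turn [ 0.002  0.002 -0.003] F [ 0.5 -0.3  0.4] w 0.0004
window 171 355 263.0 bars [(np.float64(188.0), 19), (np.float64(238.0), 21), (np.float64(288.5), 20), (np.float64(342.0), 25)]
drum top frac 0.455 target row 254.8
```

```bash

python3 -m handwheel '[[0,0,0.05,0,0,0],[0,0,0.07,0,0,0],[0,0,0.09,0,0,0],[0.005,0,0.09,0,0,0],[0.01,0,0.09,0,0,0],[0.018,0,0.09,0,0,0],[0.022,0,0.09,0,0,0],[0.022,0,0.05,0,0,0],[0.022,0,0,0,0,0],[0.022,0,0,0,0,0]]' 1 | grep -E "pos|wrist"
python3 - <<'E'
from h import *
to(*W(-.010,.063,.1122));digit("w11.png");meas("w11.png")
E
```

```text
tool_pos: [0.5234, 0.3573, 0.113]
wrist_force: [-0.2, 0.5, 0.1]
t22.2 pos [0.5234 0.3573 0.113 ] units [-0.003 -0.002  0.004] turn [ 0.003  0.003 -0.003] F [-0.2  0.5  0.1] w 0.0002
window 177 359 268.0 bars [(np.float64(212.0), 17), (np.float64(260.0), 21), (np.float64(312.5), 20), (np.float64(355.5), 6)]
drum top frac 0.453 target row 259.4
```

5 is square: the mid bar is at row 260 against a target of 259.4. Next is the cover.

```bash

python3 -m handwheel '[[0,0,-0.2,0,0,0],[0.1,-0.2,-0.29,0,0,0],[0.105,-0.6,-0.29,0,0,0],[0.105,-0.6,-0.29,0,0,0],[0.105,-0.6,-0.29,0,0,0],[0.105,-0.6,-0.29,0,0,0],[0.105,-0.6,-0.29,0,0,0]]' -1 | grep -E "pos|wrist|width"
python3 - <<'E'
from h import *
c,im=snap("wrist","w12.png");to(*W(-.032,-.057,.064))
hsv=cv2.cvtColor(im,cv2.COLOR_RGB2HSV);m=cv2.inRange(hsv,(0,140,50),(8,255,255))|cv2.inRange(hsv,(172,140,50),(180,255,255))
N,l,st,ce=cv2.connectedComponentsWithStats(m);i=1+st[1:,4].argmax();print(st[i])
l_=(l==i)
for x in(-.05,-.04,-.02,0):
    q=proj(c,W(x,-.058,.09),True);cols=np.flatnonzero(l_[int(round(q[1]))]);print(x,q.round(1),cols.min(),cols.max(), "y dev mm",(onz(c,(cols.min()+cols.max())/2,q[1],.09,True)-W(x,-.058,.09))@np.array([*Y,0])*1e3)
r=np.flatnonzero(l_[:,int(q[0])]);a=onz(c,q[0],r.min()-.5,.09,True);print("front edge console x",(a[:2]-C)@X)
o=robot.get_obs()
E
```

```text
tool_pos: [0.4864, 0.2409, 0.1691]
wrist_force: [0.2, -1.0, 0.5]
width: 0.044
t22.9 pos [0.4864 0.2415 0.1691] units [-0.002 -0.004  0.525] turn [ 0.001 -0.002 -0.002] F [-0.8  0.4 -0.2] w 0.0478
[ 228  175   56   98 5055]
-0.05 [254.7 180.5] 228 282 y dev mm 0.2880036184599323
-0.04 [254.7 191.3] 230 282 y dev mm 1.1619979596064218
-0.02 [254.8 212.5] 230 281 y dev mm 0.6626615075370067
0 [254.8 232.6] 230 281 y dev mm 0.6115309798409171
front edge console x -0.05454554151882449
```

```bash

python3 -m handwheel '[[0,0,0,0,0,0],[0,0,0,0,0,0],[0,0,0,0,0,0],[0,0,0,0,0,0],[0,0,0,0,0,0]]' -1 | grep -E "width"
python3 -m handwheel '[[0,0,0.15,0,0,0],[0,0,0.3,0,0,0],[0,0,0.42,0,0,0],[0,0,0.5,0,0,0],[0,0,0.525,0,0,0],[0,0,0.525,0,0,0],[0,0,0.525,0,0,0]]' -1 | grep -E "pos|wrist|width"
python3 -m handwheel '[[0,0,0,0,0,0],[0,0,0,0,0,0],[0,0,0,0,0,0],[0,0,0,0,0,0],[0,0,0,0,0,0],[0,0,0,0,0,0],[0,0,0,0,0,0],[0,0,0,0,0,0]]' 1 | grep -E "pos|wrist|width|finger"
```

```text
width: 0.0809
tool_pos: [0.4869, 0.2409, 0.0655]
wrist_force: [0.9, -0.0, 0.6]
width: 0.0941
tool_pos: [0.4863, 0.2402, 0.0648]
wrist_force: [-0.3, -2.1, 0.6]
width: 0.0499
finger_force: 30.0
```

```bash

python3 -m handwheel '[[-0.015,0,-0.036,0,0,0],[-0.03,0,-0.071,0,0,0],[-0.05,0,-0.105,0,0,0],[-0.074,0,-0.135,0,0,0],[-0.1,0,-0.163,0,0,0],[-0.13,0,-0.189,0,0,0],[-0.16,0,-0.211,0,0,0],[-0.195,0,-0.231,0,0,0],[-0.195,0,-0.231,0,0,0]]' 1 | grep -E "pos|wrist|width|finger"
python3 -m handwheel '[[-0.036,0,-0.015,0,0,0],[-0.072,0,-0.028,0,0,0],[-0.11,0,-0.036,0,0,0],[-0.148,0,-0.041,0,0,0],[-0.187,0,-0.041,0,0,0],[-0.226,0,-0.038,0,0,0],[-0.264,0,-0.031,0,0,0],[-0.301,0,-0.021,0,0,0],[-0.301,0,-0.021,0,0,0],[-0.301,0,-0.021,0,0,0]]' 1 | grep -E "pos|wrist|width|finger"
python3 - <<'E'
from h import *
snap("scene","s2.png");snap("wrist","w13.png")
im=cv2.imread("pics/s2.png");f=lambda im,x,y,w,h,s:cv2.resize(im[y:y+h,x:x+w],None,fx=s,fy=s,interpolation=cv2.INTER_CUBIC)
cv2.imwrite("pics/c13.png",np.hstack([f(im,290,90,130,130,3.05),cv2.resize(cv2.imread("pics/w13.png"),(400,396))[:, :400]]))
E
```

```text
tool_pos: [0.5264, 0.235, 0.1117]
wrist_force: [-2.3, -2.5, -3.7]
width: 0.0497
finger_force: 30.0
tool_pos: [0.5871, 0.2272, 0.1173]
wrist_force: [-0.6, -4.0, 2.2]
width: 0.0492
finger_force: 30.0
```

View pics/c13.png

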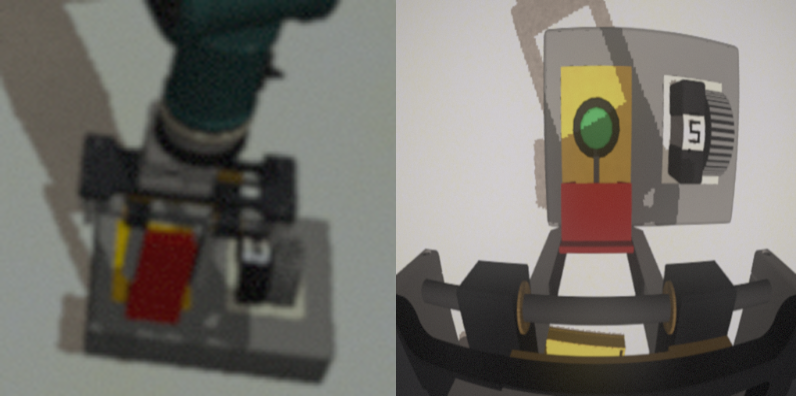

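The cover stands about vertical, the green button is exposed and 5 is square in the window. I'll release and rise.

```bash

python3 -m handwheel '[[0,0,0,0,0,0],[0,0,0,0,0,0],[0,0,0,0,0,0],[0,0,0,0,0,0],[0,0,0,0,0,0],[0,0,0,0,0,0]]' -1 | grep -E "pos|wrist|width|finger"
python3 -m handwheel '[[0,0,-0.2,0,0,0],[0,0,-0.4,0,0,0],[0,0,-0.6,0,0,0],[0,0,-0.6,0,0,0],[0,0,-0.6,0,0,0]]' -1 | grep -E "pos|wrist|width|finger"
python3 -m handwheel '[[0.3,0,0,0,0,0],[0.6,0,0,0,0,0],[0.6,0,0,0,0,0],[0.6,0,0,0,0,0],[0.6,0,0,0,0,0],[0.6,0,0,0,0,0]]' 1 | grep -E "pos|wrist|width|finger"
python3 - <<'E'
from h import *
to(*W(0,-.058,.09))
c,im=snap("wrist","w14.png")
hsv=cv2.cvtColor(im,cv2.COLOR_RGB2HSV)
for nm,lo,hi,z in(("green",(55,90,30),(85,255,255),.072),("red",(0,140,50),(8,255,255),.1)):
    N,l,st,ce=cv2.connectedComponentsWithStats(cv2.inRange(hsv,lo,hi));i=1+st[1:,4].argmax()
    p=onz(c,*ce[i],z,True);print(nm,st[i],"console xy",(p[:2]-C)@X,(p[:2]-C)@Y)
for th in(1.5,2.0):
    x,z=-.098,.036;print(th,"lip pix",proj(c,W(.042+x*np.cos(th)+z*np.sin(th),-.058,.054-x*np.sin(th)+z*np.cos(th)),True).round(0))
E
```

```text
tool_pos: [0.5846, 0.2281, 0.1148]
wrist_force: [1.0, -0.0, 0.3]
width: 0.086
finger_force: 0.0
tool_pos: [0.5863, 0.2283, 0.2394]
wrist_force: [-0.6, -0.4, 0.4]
width: 0.0938
finger_force: 0.0
tool_pos: [0.4658, 0.2433, 0.2339]
wrist_force: [0.2, -0.2, 0.5]
width: 0.0574
finger_force: 0.0
t27.7 pos [0.4658 0.2433 0.2339] units [-0.266 -0.004  0.719] turn [-0.001 -0.002 -0.002] F [ 0.2 -0.2  0.5] w 0.0574
green [244 212  25  24 464] console xy 0.0007100664434444591 -0.057261453348092455
red [237 315  39  12 408] console xy 0.12931490419015032 -0.05741191697803631
1.5 lip pix [256. 311.]
2.0 lip pix [256. 327.]
```

```bash

python3 -m handwheel '[[-0.2,0,0,0,0,0],[-0.266,-0.004,0.2,0,0,0],[-0.266,-0.004,0.4,0,0,0],[-0.266,-0.004,0.6,0,0,0],[-0.266,-0.004,0.72,0,0,0],[-0.266,-0.004,0.76,0,0,0],[-0.266,-0.004,0.76,0,0,0],[-0.266,-0.004,0.76,0,0,0]]' 1 | grep -E "pos|wrist|width|finger"
python3 - <<'E'
from h import *
to(*W(0,-.0575,.066))
E
python3 -m handwheel '[[0,0,0.02,0,0,0],[0,0,0.04,0,0,0],[0,0,0.06,0,0,0],[0,0,0.075,0,0,0],[0,0,0.085,0,0,0],[0,0,0.085,0,0,0],[0,0,0.085,0,0,0]]' 1 | grep -E "pos|wrist|width|finger"
```

```text
tool_pos: [0.5198, 0.2356, 0.0838]
wrist_force: [0.5, -0.5, 0.5]
width: 0.0014
finger_force: 0.0
t28.4 pos [0.5198 0.2356 0.0838] units [0.008 0.001 0.089] turn [ 0.001  0.002 -0.004] F [ 0.5 -0.5  0.5] w 0.0014
tool_pos: [0.5196, 0.236, 0.0674]
wrist_force: [0.9, 0.1, 4.7]
width: 0.0005
finger_force: 2.1
```

```bash

python3 -m handwheel '[[0,0,0.01,0,0,0],[0,0,0.02,0,0,0],[0,0,0.03,0,0,0],[0,0,0.03,0,0,0],[0,0,0.03,0,0,0]]' 1 | grep -E "pos|wrist|width|finger"
python3 -m handwheel '[[0,0,0.01,0,0,0],[0,0,0.015,0,0,0],[0,0,0.015,0,0,0],[0,0,0.015,0,0,0]]' 1 | grep -E "pos|wrist|width|finger"
```

```text
tool_pos: [0.5197, 0.2361, 0.0659]
wrist_force: [-5.6, -1.7, 22.9]
width: 0.0004
finger_force: 11.0
tool_pos: [0.5198, 0.2361, 0.0657]
wrist_force: [-9.6, -2.6, 32.3]
width: 0.0003
finger_force: 16.1
```

The button has bottomed at z about 0.066. I'll release it, go over the back of the cover and push it shut.

```bash

python3 -m handwheel '[[0,0,-0.05,0,0,0],[0,0,-0.2,0,0,0],[0,0,-0.4,0,0,0],[0,0,-0.6,0,0,0],[0,0,-0.75,0,0,0],[0,0,-0.75,0,0,0],[0,0,-0.75,0,0,0]]' 1 | grep -E "pos|wrist"
python3 - <<'E'
from h import *
c,im=snap("wrist","w15.png");hsv=cv2.cvtColor(im,cv2.COLOR_RGB2HSV)
N,l,st,ce=cv2.connectedComponentsWithStats(cv2.inRange(hsv,(55,90,30),(85,255,255)));i=1+st[1:,4].argmax();print(st[i],ce[i],proj(c,W(0,-.058,.072),True))
digit("w15d.png");to(*W(.16,-.058,.2))
E
python3 -m handwheel '[[-0.2,0,0,0,0,0],[-0.4,0,0,0,0,0],[-0.6,0,0,0,0,0],[-0.8,0,0,0,0,0],[-0.8,0,0,0,0,0],[-0.8,0,0,0,0,0]]' 1 | grep -E "pos|wrist"
python3 -m handwheel '[[0,0,0.2,0,0,0],[0,0,0.4,0,0,0],[0,0,0.5,0,0,0],[0,0,0.52,0,0,0],[0,0,0.52,0,0,0],[0,0,0.52,0,0,0]]' 1 | grep -E "pos|wrist"
python3 - <<'E'
from h import *
to(*W(.03,-.058,.1))
E
```

```text
tool_pos: [0.5188, 0.2358, 0.2087]
wrist_force: [-0.6, 0.7, 0.9]
[243 172  27  26 513] [256.60233918 184.70565302] [255.64246073 184.50323707]
t30.4 pos [0.5172 0.2352 0.2047] units [-0.805  0.004  0.02 ] turn [-0.004 -0.008 -0.003] F [-0.   0.  -0.7] w 0.0006
tool_pos: [0.6769, 0.2134, 0.199]
wrist_force: [-0.2, 1.0, -0.4]
tool_pos: [0.6768, 0.2152, 0.105]
wrist_force: [0.9, 0.2, 0.2]
t31.4 pos [0.6768 0.2152 0.105 ] units [ 0.649 -0.003  0.024] turn [ 0.002  0.003 -0.002] F [0.9 0.2 0.2] w 0.0006
```

```bash

python3 -m handwheel '[[0.06,0,0,0,0,0],[0.12,0,0,0,0,0],[0.18,0,0,0,0,0],[0.22,0,0,0,0,0],[0.26,0,0,0,0,0],[0.3,0,0,0,0,0],[0.34,0,0,0,0,0],[0.38,0,0,0,0,0]]' 1 | grep -E "pos|wrist"
python3 -m handwheel '[[0.03,0,0,0,0,0],[0.06,0,0,0,0,0],[0.09,0,0,0,0,0],[0.12,0,0,0,0,0],[0.15,0,0,0,0,0],[0.18,0,0,0,0,0],[0.22,0,0,0,0,0],[0.25,0,0,0,0,0],[0.25,0,0,0,0,0],[0.25,0,0,0,0,0]]' 1 | grep -E "pos|wrist"
python3 -m handwheel '[[0,0,0,0,0,0],[0,0,-0.2,0,0,0],[0,0,-0.5,0,0,0],[0,0,-0.6,0,0,0],[0,0,-0.6,0,0,0],[0,0,-0.6,0,0,0]]' 1 | grep -E "pos|wrist"
python3 - <<'E'
from h import *
to(*W(-.02,-.058,.1))
c,im=snap("wrist","w16.png");hsv=cv2.cvtColor(im,cv2.COLOR_RGB2HSV)
for nm,lo,hi in(("green",(55,90,30),(85,255,255)),("red",(0,140,50),(8,255,255))):
    N,l,st,ce=cv2.connectedComponentsWithStats(cv2.inRange(hsv,lo,hi))
    if N>1:i=1+st[1:,4].argmax();print(nm,st[i])
print(proj(c,W(-.056,-.058,.09),True),proj(c,W(.042,-.058,.09),True))
E
```

```text
tool_pos: [0.6015, 0.2247, 0.1037]
wrist_force: [1.9, -0.3, 1.4]
tool_pos: [0.5518, 0.2313, 0.1031]
wrist_force: [-1.6, -0.3, 0.3]
tool_pos: [0.5541, 0.2316, 0.2271]
wrist_force: [0.2, -0.2, -0.3]
t33.4 pos [0.5541 0.2316 0.2271] units [ 0.285 -0.007  0.634] turn [ 0.006  0.014 -0.003] F [ 0.2 -0.2 -0.3] w 0.0006
red [ 233  101   46   88 3912]
[254.89699722  99.31627664] [255.08600256 189.5735081 ]
```

```bash

python3 -m handwheel '[[0.2,0.2,-0.1,0,0,0],[0.3,0.2,-0.2,0,0,0],[0.3,0.2,-0.2,0,0,0],[0.3,0.2,-0.2,0,0,0],[0.3,0.2,-0.2,0,0,0]]' -1 | grep -E "pos|wrist"
python3 - <<'E'
from h import *
c,w=snap("wrist","w17.png");t=snap("top","t17.png")[1];s=snap("scene","s17.png")[1]
f=lambda im,x,y,w,h,W,H:cv2.resize(im[y:y+h,x:x+w],(W,H),interpolation=cv2.INTER_CUBIC)
o=np.vstack([np.hstack([f(t,90,80,340,200,476,280),f(s,100,110,180,160,315,280)]),np.hstack([f(w,150,60,220,180,391,320),f(s,300,130,120,96,400,320)])])
cv2.imwrite("pics/c17.png",o[...,::-1]);print(o.shape)
for n in("t17","top0"):
    hs=cv2.cvtColor(cv2.imread(f"pics/{n}.png"),cv2.COLOR_BGR2HSV)
    N,l,st,ce=cv2.connectedComponentsWithStats(cv2.inRange(hs,(24,150,90),(34,255,255)));i=1+st[1:,4].argmax();print(n,"tray",ce[i])
E
```

```text
tool_pos: [0.4977, 0.2783, 0.261]
wrist_force: [-0.6, -0.3, 0.8]
(600, 791, 3)
t17 tray [199.5249004  131.94123506]
top0 tray [199.8931001 132.2866861]
```

View pics/c17.png

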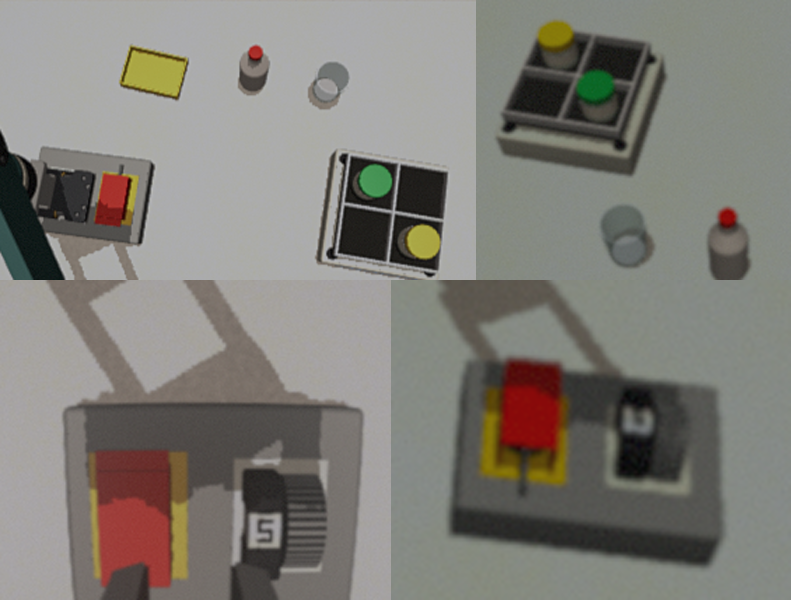

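Both jars stand in their own cells, 5 is squarely in the window, the cover is shut and the bystanders haven't moved. Handing in.

```bash
python3 -c "
from bench import robot
print(robot.close_job())"
```

```text
the job is handed in; nothing more can be done
None
```

The job is handed in: the only two jars present (green and yellow) stand upright in their own deck cells, 5 is square in the window, the start button was pressed fully in and released, the cover is shut, and the wash bottle, beaker and tray were left where they stood.

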